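Close the cupboard past its roller catch and try it

TASK

The catch of the little cupboard has just been reset and needs trying. Slide the round tin that stands in the doorway fully into the cupboard, push the door shut until it snaps past the roller catch, without ramming it against its stop, and take your hand off so that you see it hold for a moment; then pull it through the catch again and leave the door standing wide open, with the tin still upright inside. Leave the bowl, jar and mug where they are.

Things in the scene. Friction and masses are not known exactly. Their poses are not given: they have to be found in the camera images.
- cupboard: Low wooden cupboard, fixed; 220 wide, 190 deep, 118 high, walls 12, no bottom; roof set back 40 from the front. Origin: middle of the front opening's foot. +x points into the cupboard, -x out of the front (about world +y), z up, +y to the door's free side. Opening y -98 to 98, 106 high. 
- catch: Roller catch on the side wall at the door's free side (y 70 to 98, z 50 to 106, just inside the front). Origin as cupboard. A sprung roller and a rubber stop sit together on its slotted plate, whose depth nobody measured: the door's snapped-shut angle is anywhere from 0.005 to 0.1 rad. The stop is firm (about 10 N per mm beyond the seat); pressing on it with over 20 N is ramming.
- door (a joint): Door angle, rad: 0 parallel to the front, grows opening, at most 1.7. Hinge lightly sprung open (0.11 N m when shut, rests at 1.1 to 1.7): an uncaught door swings open by itself. Closing past the roller takes 7 to 14 N at the handle, over some 5 mm of travel, then drops as the door is drawn in the last 2 mm or so onto its stop. Pulling it out again takes 4 to 8 N.
- door_handle (a point): Middle of the handle: horizontal round steel bar along the door's width, 12 thick, 100 long, 90 above the table, a post at each end; axis 40 in front of the door's outer face (34 free gap behind the bar). The point lies on the bar's axis, 155 from the hinge line and 55 in front of the door's back plane. Axes of the door: -x out of its outer face, +y hinge to free edge.
- door_hinge (a point): Point on the vertical hinge line, 59 above the table, at x 0, y -110 in the cupboard's frame. The door panel is 220 wide, 15 thick, its top 115 above the table; its back plane passes through the hinge line. Axes of the door: -x out of its outer face, +y hinge to free edge.
- tin_center (a point): Centre of a plain round metal tin with lid, 67 in diameter, 55 high, 0.2 to 0.4 kg, standing loose in front of the opening, in the door's way. Fully in means its whole body behind the cupboard's front plane. z up.
- bowl: Light blue bowl, 170 wide, 75 high, bystander; origin at the centre of its foot.
- jar: Amber glass jar with metal cap, 68 in diameter, 115 high, bystander; origin at the centre of its foot.
- mug: White mug, 76 in diameter, 85 high, bystander; origin at the centre of its foot.
Mind the look-alikes: they are no part of the job. Of the things shaped like the part that bears tin_center, the aluminium one is meant.

How it is judged:
On the way, in this order (a step that is already met when the one before it is completed fails the run):
1. the tin stands fully inside the cupboard (x of tin_center in the frame of cupboard above 0.034 m and angle between tin_center's own z axis and vertical below 0.15 rad and contact force between each of the arm, the fingers and tin below 0.1 N), for 0.2 s.
2. the door is snapped shut and holds by itself, untouched (value of joint door below 0.115 rad and contact force between each of the fingers, the arm and door below 0.1 N), for 0.5 s.
At the end, for the whole second after the job is handed in: After having been snapped shut and let go, the door stands open by more than 0.7 rad and still; the tin stands upright in the cupboard, its centre at least 34 mm behind the front plane (value of joint door above 0.7 rad and velocity of joint door between -0.1 and 0.1 rad/s and x of tin_center in the frame of cupboard between 0.034 and 0.16 m and y of tin_center in the frame of cupboard between -0.08 and 0.08 m and angle between tin_center's own z axis and vertical below 0.15 rad); the robot touches nothing.
It fails at once if the door is rammed against its stop with more than 20 N (contact force between door and catch_plate_c0 above 20 N).
It fails at once if a bystander is moved by more than 20 mm (distance of any of bowl, jar, mug from where it was at the start of the episode above 0.02 m).
It fails at once if the tin is tipped over (angle between tin_center's own z axis and vertical above 0.6 rad).
It also fails if it takes over 72 s, if anything falls off the work surface, if the arm or the gripper's body presses on something with over 40 N, if the wrist force passes 120 N, or if a joint passes its speed limit or range.

ROBOT

A 6-joint arm with a two-finger parallel gripper is mounted at the origin on the work surface. World frame = base frame: x ahead of the robot, y to its left, z up, the work surface at z = 0. Lengths are in m, angles in rad, forces in N, time in s.
With the tool pointing down it reaches from about 0.3 to 0.775 m from the base axis. Payload 14.6 kg.
Tool frame: the origin (TCP) lies on the centre line of the jaws, within the pads' length; the fingertips stand 11 mm ahead of it and the grasp point (between the pads) lies 8 mm behind it; y points along the fingers, x is the direction in which the jaws open and shut, and the axes are right-handed (so a half turn about y gives the same grasp; the last joint's range is limited). The gripper opens to 94 mm and grips with 3 to 60 N. Pads are 16 mm wide; open, the fingers measure 119 mm over their backs; the gripper's body (75 mm by 177 mm) begins 78 mm behind the grasp point.
Start: joints at [-1.216, 0.3, 1.521, -0, 1.321, -0.067], TCP at [0.225, -0.502, 0.216] pointing down, gripper open.
Joint ranges: [-3.03, 3.03], [-0.79, 2.21], [0.23, 2.52], [-1.04, 4.18], [0, 3.07], [-2.55, 2.55]. Speed limits (rad/s): [2.22, 2.22, 2.57, 3.14, 3.14, 3.14].

INTERFACE

Orientations are given as [roll, pitch, yaw] about the fixed x, y, z axes, in that order (R = Rz(yaw) Ry(pitch) Rx(roll)).
In Python, from station import ctrl, imaging gives the robot as it stands. The module is installed in compiled form; this text tells all that it offers.
- The arm moves only by the tool apply_moves, never from a script. Its argument "deltas" is a list of rows, each an object with "dp": the shift along the tool's x, y, z in m, a list of three; "roll": the turn about the tool's y in rad; "grip": the closure, from -1 (fully open) to 1 (shut). In form: [{"dp": [tx, ty, tz], "roll": roll, "grip": grip}, ...]. A call has 1 to 10 rows; each row shifts and turns the commanded pose from where the row before left it, along the tool's axes as they then stand; what a row does not reach is not made up. A row lasts 1/8 s, in which the tool goes at most 62.5 mm and 10.7 degrees, less where a joint would pass 70% of its speed; a pose out of reach is approached as far as the arm can. A call with a gripper value outside its range is refused whole. The fingers move at their own pace and stop on an object; "newtons" is the grip in N (left out, the last holds). Time passes only in rows, so rows that do not move let the fingers close. It gives the time, the measured TCP pose, the force and the opening at its end, in the units of the state.
- ctrl.get_obs(): the state, without advancing time (a new reading comes with each control period).
- imaging.camera(name): name is "side" or "top"; returns the picture (480x640x3 uint8, blue, green, red); there is no depth.
- imaging.camera_info(name): a dict with "K" (3x3 intrinsics, pixels), "D" ([k1, k2, p1, p2, k3] as OpenCV has them; the pictures are not rectified), "world_from_camera" (4x4, takes a point from camera to world coordinates). Camera axes: x right, y down, z forward; pixel columns grow to the right and rows downward; lengths in m; the calibration is good to about 2 mm. A picture is of the moment at which its call begins. camera_info takes no time and is no camera call.
- ctrl.hand_in(): hands the job in, once; it reports no verdict.
The state is a dict: "time_s": time; "qpos": joint angles; "joint_vel": joint speeds; "tau": joint torques, N m; "ee_pos": TCP position; "eef_rot": TCP orientation; "force": force on the tool from outside, world axes, zero at the start; "moment": the same for the moment, N m; "grip_width": finger opening in m.
Only numpy, scipy, OpenCV 4.12 (cv2) and the standard library are available. Lean on these libraries where they do the work, as an engineer would, in place of code of your own. Each camera call takes 0.05 s, during which the arm holds its last target. There are 200 camera calls.

## Working session

There is one attempt and no reset: what is moved stays moved. The work goes in short steps, Python scripts to look and compute and a tool call to move; the robot and the scene stay as the last step left them, time stands still between calls to the robot, and variables do not carry over. Pictures are saved under pics/ and viewed, about 8 in all and at most 12, crops included, and the job is handed in when it is done.

Besides the shell and the picture viewer there is one more tool, called after ">>>" by a JSON object that holds its "name" and its "arguments", one argument or row to a line. apply_moves: Moves the arm, as the interface text tells. Its arguments: {"type":"object","properties":{"deltas":{"type":"array"},"newtons":{"type":"number"}},"required":["deltas"]}

```bash
mkdir -p pics; python3 - <<'E'
from station import ctrl, imaging
import cv2,numpy as np
for n in("side","top"):
    cv2.imwrite(f"pics/{n}0.png",imaging.camera(n))
    i=imaging.camera_info(n); print(n,np.round(i["K"],1).tolist(),np.round(i["D"],4),np.round(i["world_from_camera"],4).tolist())
print(ctrl.get_obs())
E
```

```text
side [[506.3, 0.0, 320.6], [0.0, 506.3, 237.8], [0.0, 0.0, 1.0]] [-0.1219  0.      0.      0.      0.    ] [[-0.6921, -0.4479, 0.566, 0.1156], [-0.7216, 0.4444, -0.5308, 0.582], [-0.0138, -0.7758, -0.6308, 0.6278], [0.0, 0.0, 0.0, 1.0]]
top [[608.1, 0.0, 322.5], [0.0, 608.1, 239.7], [0.0, 0.0, 1.0]] [0.0605 0.     0.     0.     0.    ] [[0.0013, -0.9968, 0.08, 0.5298], [-1.0, -0.0021, -0.0094, 0.1132], [0.0095, -0.08, -0.9967, 1.2297], [0.0, 0.0, 0.0, 1.0]]
{'time_s': 0.1, 'qpos': array([-1.21560861e+00,  3.00446643e-01,  1.52149711e+00, -8.07841378e-06,
        1.32073652e+00, -6.65700956e-02]), 'joint_vel': array([ 0.00214599, -0.00062484, -0.00163177, -0.00021713,  0.00126936,
       -0.00071998]), 'tau': array([ 1.46300295e-04, -5.32647407e+01, -3.53288949e+01,  7.08285207e-02,
        2.34139472e-02, -9.25436461e-05]), 'ee_pos': array([ 0.22508254, -0.50158731,  0.21593527]), 'eef_rot': array([-1.57073179e+00,  1.08572399e-03, -1.14903648e+00]), 'force': array([-0.03127002, -0.15866139,  0.59761376]), 'moment': array([-0.06927767, -0.02076133,  0.00407647]), 'grip_width': 0.09387260441949222}
```

View pics/top0.png

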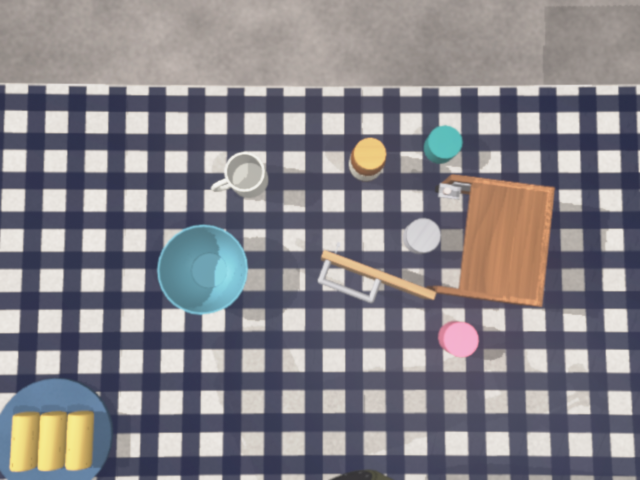

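View pics/side0.png

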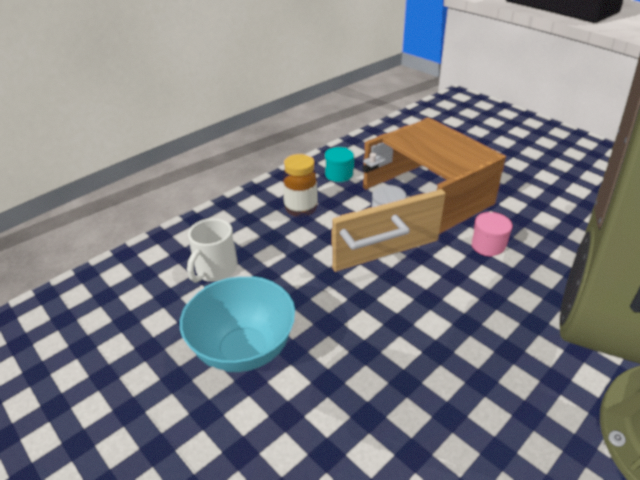

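Three tins are in view in the top picture: aluminium/grey at (423,236) in front of the opening, teal at (443,145) and pink at (460,339) beside it. The grey one fits, since it is plain metal and stands in the doorway. The door hinges at about (435,294) with its free end at (323,255). I'll confirm this in a crop and measure.

```bash
cat > h.py <<'E'
import cv2,numpy as np
from station import ctrl, imaging
def ray(n,px):
    i=imaging.camera_info(n);T=np.array(i["world_from_camera"])
    u=cv2.undistortPoints(np.array(px,float).reshape(-1,1,2),np.array(i["K"]),np.array(i["D"])).reshape(-1,2)
    return T[:3,3],np.c_[u,np.ones(len(u))]@T[:3,:3].T
def onz(n,px,z):
    o,d=ray(n,px); return o+d*((z-o[2])/d[:,2])[:,None]
E
python3 - <<'E'
from h import *
im=cv2.imread("pics/top0.png")
c=im[120:350,300:570]
c=cv2.resize(c,None,fx=2.6,fy=2.6,interpolation=cv2.INTER_CUBIC)
cv2.imwrite("pics/crop0.png",c)
hsv=cv2.cvtColor(im,cv2.COLOR_BGR2HSV)
m=((hsv[...,0]<20)&(hsv[...,1]>80)&(hsv[...,2]>60)).astype(np.uint8)
m[:, :315]=0; m[:170]=0
n,l,s,ce=cv2.connectedComponentsWithStats(m)
for k in range(1,n):
    if s[k,4]>100:
        cs,_=cv2.findContours((l==k).astype(np.uint8),0,2)
        c=max(cs,key=cv2.contourArea)
        print(s[k],cv2.approxPolyDP(c,2.5,True).reshape(-1,2).tolist())
print(im[236,423],hsv[236,423])
E
```

```text
[  322   175   233   132 11556] [[323, 259], [328, 258], [424, 297], [433, 298], [436, 292], [540, 306], [554, 188], [451, 175], [443, 182], [457, 180], [471, 184], [470, 191], [463, 192], [470, 196], [458, 289], [441, 286], [423, 288], [324, 251]]
[215 213 214] [135   2 215]
```

View pics/crop0.png

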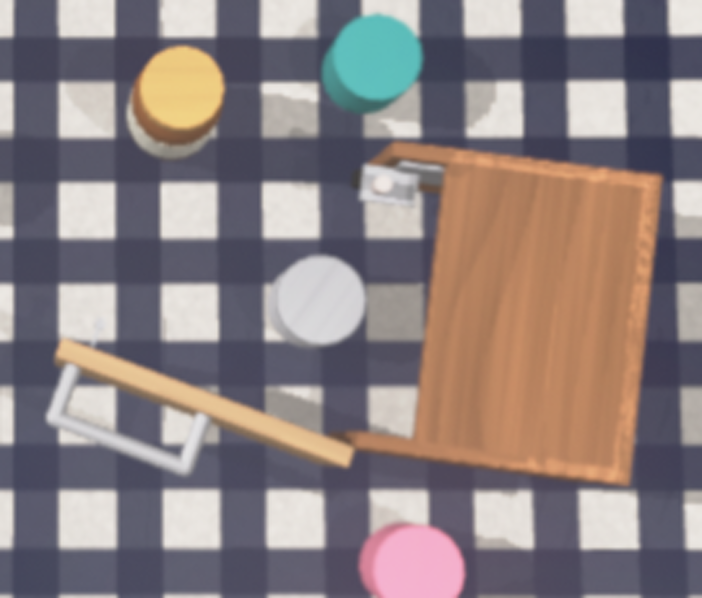

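```bash
cat >> h.py <<'E'
def crop(p): return np.array(p,float)/2.6+[300,120]
E
python3 - <<'E'
from h import *
C=onz("top",crop([[662,176],[629,484],[392,143],[345,434],[447,152],[415,440]]),.118)[:,:2]
print(C.round(4).tolist())
print("back width",np.linalg.norm(C[0]-C[1]),"side",np.linalg.norm(C[0]-C[2]))
a=C[0]-C[1];b=C[0]-C[2]; 
ya=np.arctan2(a[1],a[0]); yb=np.arctan2(b[1],b[0])+np.pi/2
print("dir of cupboard y, two ways",ya,yb)
th=(ya+yb)/2; Y=np.array([np.cos(th),np.sin(th)]);X=np.array([np.sin(th),-np.cos(th)])
O=(C[0]+C[1])/2-X*.19
print("O",O,"th",th)
print("front corner in cup frame",[(round(float((p-O)@X),4),round(float((p-O)@Y),4)) for p in C])
D=onz("top",crop([[65,338],[56,358],[355,448],[350,468]]),.115)[:,:2]
H=onz("top",crop([[55,421],[187,467]]),.096)[:,:2]
t=onz("top",crop([[319,300]]),.055)[:,:2]
f=lambda P:[(round(float((p-O)@X),4),round(float((p-O)@Y),4)) for p in P]
print("door",f(D),"handle",f(H),"tin",f(t),t)
d=D[0]-D[2]; e=D[1]-D[3];h=H[0]-H[1]
for v in(d,e,h): print("angle",np.arctan2(-(v@X),v@Y),np.linalg.norm(v))
E
```

```text
[[0.7158, -0.3235], [0.4993, -0.2945], [0.7395, -0.1341], [0.5332, -0.0982], [0.733, -0.1729], [0.5291, -0.147]]
back width 0.2184461784948241 side 0.19087642641635288
dir of cupboard y, two ways -0.1334541255464869 -0.12439494395737993
O [ 0.63194577 -0.12057088] th -0.1289245347519334
front corner in cup frame [(0.1905, 0.1092), (0.1895, -0.1092), (-0.0004, 0.1084), (-0.0095, -0.1008), (0.0389, 0.107), (0.0394, -0.0986)]
door [(-0.2127, -0.0595), (-0.2172, -0.0743), (-0.0009, -0.1096), (-0.0028, -0.1239)] handle [(-0.212, -0.1181), (-0.1144, -0.1383)] tin [(-0.0283, -0.0027)] [[ 0.63290616 -0.09217937]]
angle 1.3386007579415409 0.21767518763008442
angle 1.3435754085128437 0.2200646239018065
angle 1.3671014586691925 0.09971226350619183
```

The crop confirms the plain aluminium lid, at top-picture pixel (422.7,235.4). The door is open about 1.34 rad and the tin is at cupboard x -28, y -3 mm. First I turn the tool to the cupboard's axes, then cross over with a 40 mm finger gap that will cradle the tin.

>>> {"name": "apply_moves", "arguments": {
  "deltas": [
    {"dp":[0,0,0],"roll":-0.17,"grip":0.15},
    {"dp":[0,0,0],"roll":-0.17,"grip":0.15},
    {"dp":[0,0,0],"roll":-0.17,"grip":0.15},
    {"dp":[0,0,0],"roll":-0.17,"grip":0.15},
    {"dp":[0,0,0],"roll":-0.17,"grip":0.15},
    {"dp":[0,0,0],"roll":-0.17,"grip":0.15},
    {"dp":[0.029,0,0.043],"roll":0,"grip":0.15},
    {"dp":[0.029,0,0.043],"roll":0,"grip":0.15},
    {"dp":[0.029,0,0.043],"roll":0,"grip":0.15},
    {"dp":[0.029,0,0.043],"roll":0,"grip":0.15}
  ]
}}

```text
time_s: 1.35
ee_pos: [0.3631, -0.3447, 0.2163]
eef_rot: [-1.571, 0.0, -0.129]
force: [0.3, 0.3, 0.2]
grip_width: 0.0401
```

>>> {"name": "apply_moves", "arguments": {
  "deltas": [
    {"dp":[0.029,0,0.043],"roll":0,"grip":0.15},
    {"dp":[0.029,0,0.043],"roll":0,"grip":0.15},
    {"dp":[0.029,0,0.043],"roll":0,"grip":0.15},
    {"dp":[0.029,0,0.043],"roll":0,"grip":0.15},
    {"dp":[0.029,0,0.043],"roll":0,"grip":0.15},
    {"dp":[0.029,0,0.043],"roll":0,"grip":0.15},
    {"dp":[0.029,0,0.043],"roll":0,"grip":0.15},
    {"dp":[0.029,0,0.043],"roll":0,"grip":0.15},
    {"dp":[0,0,0],"roll":0,"grip":0.15},
    {"dp":[0,0,0],"roll":0,"grip":0.15}
  ]
}}

```text
time_s: 2.6
ee_pos: [0.6363, -0.0351, 0.2159]
eef_rot: [-1.571, 0.001, -0.129]
force: [0.2, 0.8, 0.6]
grip_width: 0.0395
```

```bash
cat >> h.py <<'E'
th=-0.129;Y=np.array([np.cos(th),np.sin(th)]);X=np.array([np.sin(th),-np.cos(th)]);O=np.array([.63195,-.12057])
def cup(p): return np.r_[(np.array(p[:2])-O)@X,(np.array(p[:2])-O)@Y,p[2:]].round(4)
def st():
    o=ctrl.get_obs(); f=np.array(o["force"]);print("t",o["time_s"],"cup",cup(o["ee_pos"]),"rot",np.round(o["eef_rot"],3),"F cup",np.r_[f[:2]@X,f[:2]@Y,f[2]].round(1),"w",round(o["grip_width"],4),"q",np.round(o["qpos"],2))
E
python3 -c "from h import *;st()"
```

```text
t 2.6 cup [-0.0853 -0.0067  0.2159] rot [-1.571e+00  1.000e-03 -1.290e-01] F cup [-0.8  0.1  0.6] w 0.0395 q [-0.11  0.5   1.25 -0.    1.4   0.02]
```

>>> {"name": "apply_moves", "arguments": {
  "deltas": [
    {"dp":[0.004,0.04,0.005],"roll":0,"grip":0.15},
    {"dp":[0,0.045,0],"roll":0,"grip":0.15},
    {"dp":[0,0.045,0],"roll":0,"grip":0.15},
    {"dp":[0,0.045,0],"roll":0,"grip":0.15},
    {"dp":[0,0,0],"roll":0,"grip":0.15},
    {"dp":[0,0,-0.015],"roll":0,"grip":0.15},
    {"dp":[0,0,-0.008],"roll":0,"grip":0.15},
    {"dp":[0,0,-0.008],"roll":0,"grip":0.15},
    {"dp":[0,0,-0.008],"roll":0,"grip":0.15},
    {"dp":[0,0,-0.008],"roll":0,"grip":0.15}
  ]
}}

```text
time_s: 3.85
ee_pos: [0.6353, -0.0774, 0.0419]
eef_rot: [-1.571, -0.001, -0.129]
force: [0.3, 2.7, 2.1]
grip_width: 0.0399
```

>>> {"name": "apply_moves", "arguments": {
  "deltas": [
    {"dp":[0,0,-0.008],"roll":0,"grip":0.15},
    {"dp":[0,0,-0.008],"roll":0,"grip":0.15},
    {"dp":[0,0,-0.008],"roll":0,"grip":0.15},
    {"dp":[0,0,-0.008],"roll":0,"grip":0.15},
    {"dp":[0,0,-0.008],"roll":0,"grip":0.15},
    {"dp":[0,0,-0.008],"roll":0,"grip":0.15},
    {"dp":[0,0,-0.006],"roll":0,"grip":0.15},
    {"dp":[0,0,-0.004],"roll":0,"grip":0.15},
    {"dp":[0,0,-0.002],"roll":0,"grip":0.15},
    {"dp":[0,0,0],"roll":0,"grip":0.15}
  ]
}}

```text
time_s: 5.1
ee_pos: [0.6274, -0.1366, 0.0413]
eef_rot: [-1.571, 0.0, -0.129]
force: [0.1, 0.7, 0.4]
grip_width: 0.04
```

```bash
python3 - <<'E'
from h import *
st()
a=imaging.camera("top")[150:330,290:570];b=imaging.camera("side")[100:300,300:540]
cv2.imwrite("pics/p1.png",np.hstack([cv2.resize(a,(466,300)),cv2.resize(b,(334,300))]))
E
```

```text
t 5.1 cup [ 0.0165 -0.0024  0.0413] rot [-1.571  0.    -0.129] F cup [-0.7  0.   0.4] w 0.04 q [-0.27  0.68  1.39 -0.    1.07 -0.14]
```

View pics/p1.png

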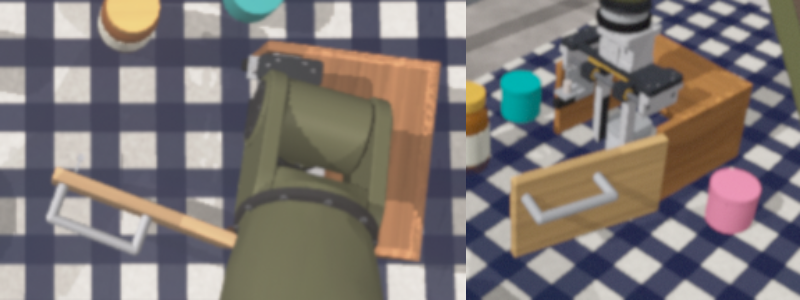

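The gripper body hides the tin, but the commanded push is complete. I'll retreat out and up, then check the tin and re-measure the door.

>>> {"name": "apply_moves", "arguments": {
  "deltas": [
    {"dp":[0,0,0.01],"roll":0,"grip":0.15},
    {"dp":[0,0,0.03],"roll":0,"grip":0.15},
    {"dp":[0,0,0.03],"roll":0,"grip":0.15},
    {"dp":[0,0,0.03],"roll":0,"grip":0.15},
    {"dp":[0,-0.045,0.01],"roll":0,"grip":0.3},
    {"dp":[0,-0.045,0],"roll":0,"grip":0.3},
    {"dp":[-0.04,-0.04,0.02],"roll":0,"grip":0.3},
    {"dp":[-0.04,-0.03,0.02],"roll":0,"grip":0.3},
    {"dp":[-0.04,0,0.02],"roll":0.11,"grip":0.3},
    {"dp":[0,0,0],"roll":0.12,"grip":0.3}
  ]
}}

```text
time_s: 6.45
ee_pos: [0.5286, 0.0494, 0.2022]
eef_rot: [-1.57, -0.001, -0.36]
force: [0.8, 0.7, 0.1]
grip_width: 0.0327
```

```bash
python3 - <<'E'
from h import *
st()
A=imaging.camera("top");B=imaging.camera("side");cv2.imwrite("pics/t2.png",A);cv2.imwrite("pics/s2.png",B)
cv2.imwrite("pics/p2.png",np.hstack([cv2.resize(A[150:330,290:570],(466,300)),cv2.resize(B[100:300,300:540],(334,300))]))
E
```

```text
t 6.45 cup [-0.1553 -0.1243  0.2022] rot [-1.57e+00 -1.00e-03 -3.60e-01] F cup [-0.8  0.7  0.1] w 0.0327 q [0.02 0.27 1.59 0.   1.28 0.38]
```

View pics/p2.png

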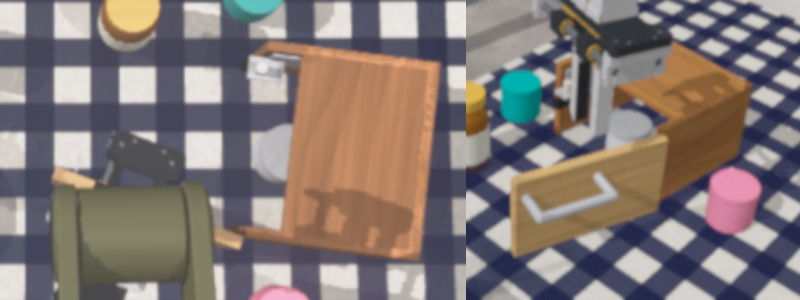

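```bash
python3 - <<'E'
from h import *
im=cv2.imread("pics/t2.png"); h=cv2.cvtColor(im,cv2.COLOR_BGR2HSV)
for r in (236,240,244,248): print(r,h[r,438:468,1].tolist(),h[r,438:468,2].tolist())
for p in onz("top",[[444.4,242],[290+290/1.664,242]],.055): print(cup(p))
E
```

```text
236 [43, 39, 12, 12, 11, 6, 5, 4, 4, 4, 4, 3, 3, 3, 3, 4, 3, 3, 4, 4, 4, 4, 4, 3, 4, 9, 41, 92, 117, 122] [101, 104, 131, 188, 208, 204, 199, 197, 193, 190, 190, 190, 190, 188, 188, 189, 188, 188, 188, 188, 189, 188, 187, 185, 184, 180, 174, 177, 185, 186]
240 [44, 39, 20, 7, 5, 4, 4, 4, 3, 3, 4, 3, 3, 3, 4, 4, 4, 4, 4, 3, 4, 4, 4, 3, 4, 15, 58, 106, 119, 120] [104, 104, 127, 177, 196, 198, 198, 192, 183, 186, 190, 190, 190, 189, 190, 190, 190, 190, 190, 188, 187, 185, 184, 184, 184, 181, 176, 185, 190, 185]
244 [42, 42, 18, 4, 4, 4, 4, 4, 3, 3, 4, 4, 4, 3, 4, 3, 3, 3, 3, 3, 3, 3, 3, 3, 7, 37, 86, 116, 121, 121] [103, 104, 125, 173, 194, 196, 196, 192, 182, 186, 191, 191, 191, 191, 192, 191, 190, 187, 185, 184, 185, 186, 187, 188, 186, 179, 177, 184, 186, 184]
248 [42, 37, 14, 12, 9, 5, 4, 4, 3, 4, 4, 4, 3, 3, 3, 4, 4, 4, 4, 4, 4, 3, 3, 4, 14, 56, 108, 121, 122, 120] [103, 104, 129, 184, 198, 192, 189, 189, 186, 180, 182, 190, 192, 191, 189, 187, 186, 187, 188, 189, 190, 190, 190, 189, 183, 177, 185, 191, 186, 183]
[ 0.0148 -0.01    0.055 ]
[ 0.0528 -0.005   0.055 ]
```

The tin stands inside: its front edge is at cupboard x ≈ +15 mm, so its centre is at about +49 mm. The door hasn't moved. Next I lower the jaws around the handle bar.

>>> {"name": "apply_moves", "arguments": {
  "deltas": [
    {"dp":[-0.006,0.03,0.007],"roll":0,"grip":0.3},
    {"dp":[0,0.03,0],"roll":0,"grip":0.3},
    {"dp":[0,0.02,0],"roll":0,"grip":0.3},
    {"dp":[0,0.01,0],"roll":0,"grip":0.3},
    {"dp":[0,0.01,0],"roll":0,"grip":0.3},
    {"dp":[0,0.01,0],"roll":0,"grip":0.3},
    {"dp":[0,0.01,0],"roll":0,"grip":0.3},
    {"dp":[0,0,0],"roll":0,"grip":0.3}
  ]
}}

```text
time_s: 7.55
ee_pos: [0.5269, 0.0562, 0.0808]
eef_rot: [-1.571, 0.001, -0.359]
force: [0.2, -0.2, 0.1]
grip_width: 0.0328
```

```bash
python3 - <<'E'
from h import *
st()
B=imaging.camera("side")
cv2.imwrite("pics/p3.png",cv2.resize(B[120:300,320:540],None,fx=2.8,fy=2.8))
E
```

```text
t 7.55 cup [-0.1617 -0.1269  0.0808] rot [-1.571e+00  1.000e-03 -3.590e-01] F cup [0.1 0.2 0.1] w 0.0328 q [0.04 0.41 1.71 0.   1.02 0.4 ]
```

View pics/p3.png

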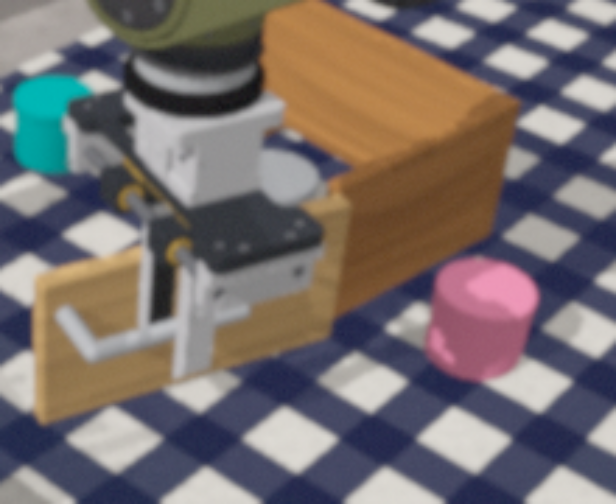

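The bar lies between the fingers: the outer finger is in front at crop (195,330) and the inner one behind at (157,270). Next I swing the door closed along its arc.

>>> {"name": "apply_moves", "arguments": {
  "deltas": [
    {"dp":[0.005,0,0],"roll":0,"grip":0.3},
    {"dp":[0.005,0,0],"roll":0,"grip":0.3},
    {"dp":[0.0157,0,0.0037],"roll":0.1,"grip":0.3},
    {"dp":[0.0157,0,0.0037],"roll":0.1,"grip":0.3},
    {"dp":[0.0157,0,0.0037],"roll":0.1,"grip":0.3},
    {"dp":[0.0157,0,0.0037],"roll":0.1,"grip":0.3},
    {"dp":[0.0157,0,0.0037],"roll":0.1,"grip":0.3},
    {"dp":[0.0157,0,0.0037],"roll":0.1,"grip":0.3},
    {"dp":[0.0157,0,0.0037],"roll":0.1,"grip":0.3},
    {"dp":[0,0,0],"roll":0,"grip":0.3}
  ]
}}

```text
time_s: 8.85
ee_pos: [0.6377, 0.0061, 0.0813]
eef_rot: [-1.571, -0.0, -1.059]
force: [0.2, 0.8, -0.2]
grip_width: 0.0332
```

```bash
cat >> h.py <<'E'
def door(g=None):
    # door angle from tool position, bar touching outer finger face
    o=ctrl.get_obs(); c=cup(o["ee_pos"]); yaw=o["eef_rot"][2]; s=o["grip_width"]/2-.006
    ph=yaw-th+np.pi/2
    n=np.array([-np.cos(ph),-np.sin(ph)]); bar=c[:2]+s*n
    v=bar-[0,-.11]; r=np.arctan2(.055,.155)
    pos=np.arctan2(-v[0],v[1])-r
    f=np.array(o["force"])[:2]; nw=n[0]*X+n[1]*Y
    print("tool angle",round(ph,4),"bar angle",round(float(pos),4),"radius",round(float(np.hypot(*v)),4),"vs .1645, push-back N",round(float(f@nw),2))
E
python3 -c "from h import *;st();door()"
```

```text
t 8.85 cup [-0.1264 -0.0105  0.0813] rot [-1.571 -0.    -1.059] F cup [-0.8  0.1 -0.2] w 0.0332 q [-0.05  0.62  1.38 -0.    1.14  1.01]
tool angle 0.6405 bar angle 0.6253 radius 0.1639 vs .1645, push-back N 0.62
```

>>> {"name": "apply_moves", "arguments": {
  "deltas": [
    {"dp":[0.0157,0,0.0037],"roll":0.1,"grip":0.3},
    {"dp":[0.0157,0,0.0037],"roll":0.1,"grip":0.3},
    {"dp":[0.0157,0,0.0037],"roll":0.1,"grip":0.3},
    {"dp":[0.0078,0,0.002],"roll":0.05,"grip":0.3},
    {"dp":[0.0078,0,0.002],"roll":0.05,"grip":0.3},
    {"dp":[0.0047,0,0.001],"roll":0.03,"grip":0.3},
    {"dp":[0,0,0],"roll":0,"grip":0.3}
  ]
}}

```text
time_s: 9.72
ee_pos: [0.6744, -0.0508, 0.0815]
eef_rot: [-1.571, 0.0, -1.488]
force: [-0.0, 0.5, 0.6]
grip_width: 0.0329
```

```bash
python3 - <<'E'
from h import *
st();door()
A=imaging.camera("top");B=imaging.camera("side")
cv2.imwrite("pics/p4.png",np.hstack([cv2.resize(A[150:330,290:570],(466,300)),cv2.resize(B[100:300,300:540],(334,300))]))
E
```

```text
t 9.725 cup [-0.0746  0.0332  0.0815] rot [-1.571  0.    -1.488] F cup [-0.5 -0.1  0.6] w 0.0329 q [-0.13  0.7   1.25  0.    1.19  1.36]
tool angle 0.2121 bar angle 0.2006 radius 0.1645 vs .1645, push-back N 0.54
```

View pics/p4.png

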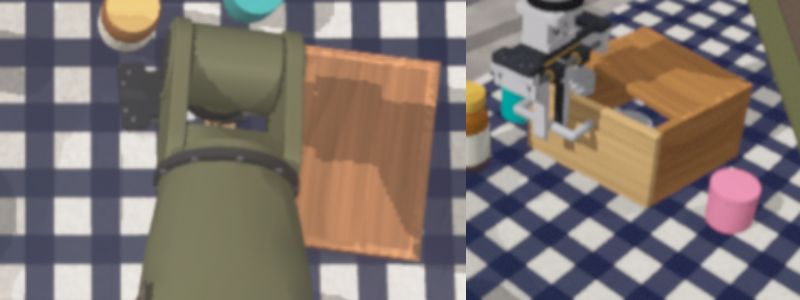

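The door is at 0.20 rad and following the outer finger. I continue in fine steps, reading the force after each.

>>> {"name": "apply_moves", "arguments": {
  "deltas": [
    {"dp":[0.00155,0,0.00045],"roll":0.01,"grip":0.3},
    {"dp":[0.00155,0,0.00045],"roll":0.01,"grip":0.3},
    {"dp":[0.00155,0,0.00045],"roll":0.01,"grip":0.3},
    {"dp":[0.00155,0,0.00045],"roll":0.01,"grip":0.3},
    {"dp":[0,0,0],"roll":0,"grip":0.3}
  ]
}}

```text
time_s: 10.45
ee_pos: [0.6768, -0.0572, 0.0815]
eef_rot: [-1.571, -0.0, -1.529]
force: [-0.4, 0.2, 0.2]
grip_width: 0.0331
```

>>> {"name": "apply_moves", "arguments": {
  "deltas": [
    {"dp":[0.00155,0,0.00045],"roll":0.01,"grip":0.3},
    {"dp":[0,0,0],"roll":0,"grip":0.3}
  ]
}}

```text
time_s: 10.7
ee_pos: [0.6773, -0.0587, 0.0815]
eef_rot: [-1.571, -0.0, -1.539]
force: [0.6, 0.6, -0.4]
grip_width: 0.0327
```

```bash
python3 -c "from h import *;st();door()"
```

```text
t 10.7 cup [-0.0672  0.037   0.0815] rot [-1.571 -0.    -1.539] F cup [-0.6  0.6 -0.4] w 0.0327 q [-0.14  0.71  1.23 -0.    1.2   1.4 ]
tool angle 0.1605 bar angle 0.1484 radius 0.1647 vs .1645, push-back N 0.55
```

>>> {"name": "apply_moves", "arguments": {
  "deltas": [
    {"dp":[0.00155,0,0.00045],"roll":0.01,"grip":0.3},
    {"dp":[0,0,0],"roll":0,"grip":0.3}
  ]
}}

```text
time_s: 10.95
ee_pos: [0.6778, -0.0602, 0.0814]
eef_rot: [-1.571, -0.0, -1.549]
force: [-0.5, 0.1, 0.6]
grip_width: 0.0329
```

>>> {"name": "apply_moves", "arguments": {
  "deltas": [
    {"dp":[0.00155,0,0.00045],"roll":0.01,"grip":0.3},
    {"dp":[0,0,0],"roll":0,"grip":0.3}
  ]
}}

```text
time_s: 11.2
ee_pos: [0.6782, -0.0614, 0.0814]
eef_rot: [-1.571, 0.0, -1.559]
force: [-2.3, 2.3, 1.2]
grip_width: 0.0327
```

>>> {"name": "apply_moves", "arguments": {
  "deltas": [
    {"dp":[0.0012,0,0.0003],"roll":0.008,"grip":0.3},
    {"dp":[0,0,0],"roll":0,"grip":0.3}
  ]
}}

```text
time_s: 11.45
ee_pos: [0.6782, -0.0619, 0.0814]
eef_rot: [-1.572, 0.001, -1.567]
force: [-3.8, 6.8, 1.9]
grip_width: 0.0332
```

```bash
python3 -c "from h import *;st();door()"
```

```text
t 11.45 cup [-0.0642  0.0383  0.0814] rot [-1.572e+00  1.000e-03 -1.567e+00] F cup [-6.2 -4.6  1.9] w 0.0332 q [-0.15  0.72  1.23  0.    1.2   1.42]
tool angle 0.133 bar angle 0.1295 radius 0.1648 vs .1645, push-back N 6.8
```

>>> {"name": "apply_moves", "arguments": {
  "deltas": [
    {"dp":[0.001,0,0.0],"roll":0.006,"grip":0.3},
    {"dp":[0,0,0],"roll":0,"grip":0.3}
  ]
}}

```text
time_s: 11.7
ee_pos: [0.6782, -0.062, 0.0813]
eef_rot: [-1.572, 0.002, -1.572]
force: [-5.2, 12.4, 2.5]
grip_width: 0.0333
```

```bash
python3 -c "from h import *;st();door()"
```

```text
t 11.7 cup [-0.064   0.0383  0.0813] rot [-1.572  0.002 -1.572] F cup [-11.7  -6.7   2.5] w 0.0333 q [-0.15  0.72  1.23  0.    1.2   1.43]
tool angle 0.1276 bar angle 0.1286 radius 0.1648 vs .1645, push-back N 12.44
```

>>> {"name": "apply_moves", "arguments": {
  "deltas": [
    {"dp":[0.0004,0,-0.0005],"roll":0.0,"grip":0.3},
    {"dp":[0,0,0],"roll":0,"grip":0.3}
  ]
}}

```text
time_s: 11.95
ee_pos: [0.6781, -0.0621, 0.0814]
eef_rot: [-1.571, 0.003, -1.572]
force: [-0.8, 13.6, 0.8]
grip_width: 0.0328
```

```bash
python3 -c "from h import *;st();door()"
```

```text
t 11.95 cup [-0.0639  0.0382  0.0814] rot [-1.571  0.003 -1.572] F cup [-13.4  -2.5   0.8] w 0.0328 q [-0.15  0.71  1.23  0.    1.2   1.42]
tool angle 0.1278 bar angle 0.1268 radius 0.1646 vs .1645, push-back N 13.58
```

>>> {"name": "apply_moves", "arguments": {
  "deltas": [
    {"dp":[0.0004,0,0],"roll":0.0,"grip":0.3},
    {"dp":[0,0,0],"roll":0,"grip":0.3}
  ]
}}

```text
time_s: 12.2
ee_pos: [0.6781, -0.0622, 0.0813]
eef_rot: [-1.571, 0.003, -1.572]
force: [-0.6, 14.6, 0.2]
grip_width: 0.033
```

```bash
python3 - <<'E'
from h import *
st();door()
A=imaging.camera("top");B=imaging.camera("side")
cv2.imwrite("pics/p5.png",np.hstack([cv2.resize(A[160:320,380:520],(420,480),interpolation=2),cv2.resize(B[100:260,320:447],(380,480),interpolation=2)]))
E
```

```text
t 12.2 cup [-0.0638  0.0382  0.0813] rot [-1.571  0.003 -1.572] F cup [-14.4  -2.4   0.2] w 0.033 q [-0.15  0.71  1.23  0.    1.2   1.42]
tool angle 0.1279 bar angle 0.127 radius 0.1646 vs .1645, push-back N 14.56
```

View pics/p5.png

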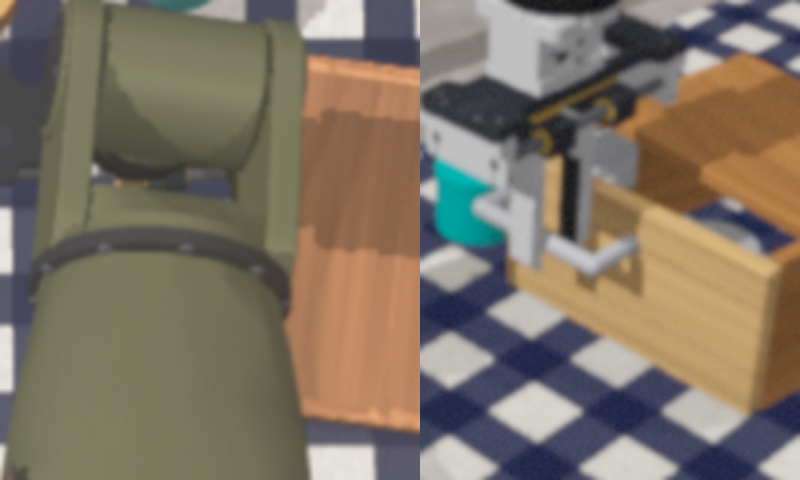

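>>> {"name": "apply_moves", "arguments": {
  "deltas": [
    {"dp":[0.0004,0,0],"roll":0.0,"grip":0.3},
    {"dp":[0,0,0],"roll":0,"grip":0.3}
  ]
}}

```text
time_s: 12.55
ee_pos: [0.6781, -0.0623, 0.0814]
eef_rot: [-1.571, 0.004, -1.572]
force: [-1.6, 17.3, 0.8]
grip_width: 0.0328
```

```bash
python3 - <<'E'
from h import *
st();door()
B=imaging.camera("side");cv2.imwrite("pics/s5.png",B)
for p in onz("side",[[350.1,194.3],[430.3,237.3]],.003): print(cup(p))
for f in (.127,.1,.06): print(f,-.22*np.sin(f)-.015*np.cos(f), -.11+.22*np.cos(f)-.015*np.sin(f))
E
```

```text
t 12.55 cup [-0.0638  0.0383  0.0814] rot [-1.571  0.004 -1.572] F cup [-17.   -3.8   0.8] w 0.0328 q [-0.15  0.71  1.23  0.    1.2   1.42]
tool angle 0.1281 bar angle 0.1259 radius 0.1646 vs .1645, push-back N 17.32
[-0.0401  0.1034  0.003 ]
[-0.0091 -0.1082  0.003 ]
0.127 -0.042744148173433784 0.10632831020679548
0.1 -0.03688841414147258 0.10740341511146326
0.06 -0.028165089524505874 0.10870465868855327
```

```bash
python3 - <<'E'
from h import *
B=cv2.imread("pics/s5.png")
cv2.imwrite("pics/p6.png",cv2.resize(B[115:250,320:480],None,fx=4.4,fy=4.4,interpolation=2))
o=ctrl.get_obs();print(np.round(o["moment"],2),np.round(o["force"],2))
E
```

```text
[ 3.13  0.16 -0.03] [-1.27 16.33  2.15]
```

View pics/p6.png

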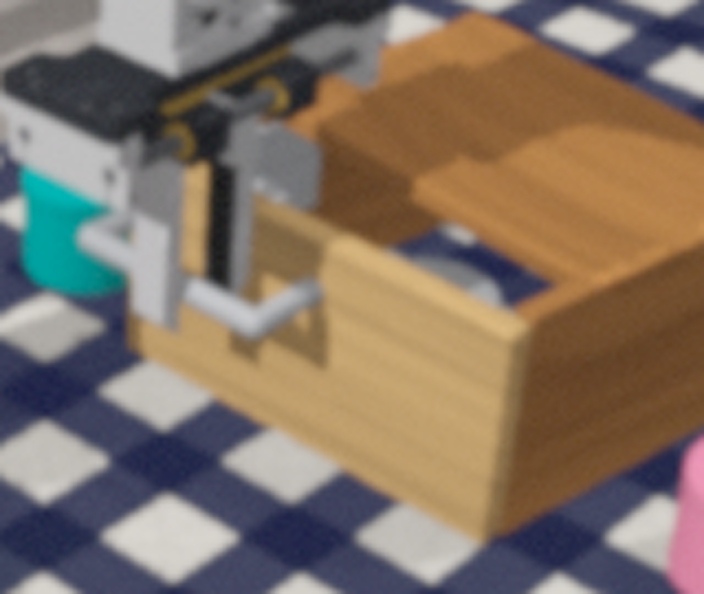

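The door stands at about 0.127 rad on the roller, and nothing else is touching. The commanded pose is still short of the largest possible seat angle (0.1 rad), so I can go on in small steps.

>>> {"name": "apply_moves", "arguments": {
  "deltas": [
    {"dp":[0.0003,0,0],"roll":0.0,"grip":0.3},
    {"dp":[0,0,0],"roll":0,"grip":0.3}
  ]
}}

```text
time_s: 12.85
ee_pos: [0.6782, -0.0625, 0.0814]
eef_rot: [-1.571, 0.004, -1.572]
force: [0.7, 16.8, 0.6]
grip_width: 0.0332
```

```bash
python3 - <<'E'
from h import *
st();door()
for p in onz("top",crop([[360,165],[418,165],[360,200],[418,207],[383,185]]),.1): print(cup(p))
E
```

```text
t 12.85 cup [-0.0636  0.0384  0.0814] rot [-1.571  0.004 -1.572] F cup [-16.7  -1.5   0.6] w 0.0332 q [-0.15  0.71  1.23  0.    1.2   1.42]
tool angle 0.1281 bar angle 0.126 radius 0.1647 vs .1645, push-back N 16.79
[-0.0178  0.0933  0.1   ]
[0.0235 0.0987 0.1   ]
[-0.0149  0.068   0.1   ]
[0.027  0.0684 0.1   ]
[0.0003 0.081  0.1   ]
```

>>> {"name": "apply_moves", "arguments": {
  "deltas": [
    {"dp":[0.0004,0,0],"roll":0.0,"grip":0.3},
    {"dp":[0,0,0],"roll":0,"grip":0.3}
  ]
}}

```text
time_s: 13.1
ee_pos: [0.6783, -0.0628, 0.0814]
eef_rot: [-1.571, 0.004, -1.572]
force: [0.6, 16.7, 0.8]
grip_width: 0.0332
```

```bash
python3 - <<'E'
from h import *
st();door()
E
```

```text
t 13.1 cup [-0.0633  0.0385  0.0814] rot [-1.571  0.004 -1.572] F cup [-16.6  -1.6   0.8] w 0.0332 q [-0.15  0.71  1.23  0.    1.2   1.42]
tool angle 0.1281 bar angle 0.124 radius 0.1646 vs .1645, push-back N 16.69
```

The force has levelled off and the door is moving over the roller.

>>> {"name": "apply_moves", "arguments": {
  "deltas": [
    {"dp":[0.0004,0,0],"roll":0.003,"grip":0.3},
    {"dp":[0,0,0],"roll":0,"grip":0.3}
  ]
}}

```text
time_s: 13.35
ee_pos: [0.6784, -0.0633, 0.0814]
eef_rot: [-1.57, 0.004, -1.575]
force: [0.9, 17.1, 0.0]
grip_width: 0.0331
```

>>> {"name": "apply_moves", "arguments": {
  "deltas": [
    {"dp":[0.0004,0,0.0002],"roll":0.003,"grip":0.3},
    {"dp":[0,0,0],"roll":0,"grip":0.3}
  ]
}}

```text
time_s: 13.6
ee_pos: [0.6786, -0.0638, 0.0813]
eef_rot: [-1.57, 0.003, -1.578]
force: [1.4, 17.4, -0.5]
grip_width: 0.0334
```

```bash
python3 - <<'E'
from h import *
st();door()
E
```

```text
t 13.6 cup [-0.0623  0.0389  0.0813] rot [-1.57   0.003 -1.578] F cup [-17.5  -0.9  -0.5] w 0.0334 q [-0.15  0.72  1.23  0.    1.2   1.43]
tool angle 0.122 bar angle 0.1178 radius 0.1646 vs .1645, push-back N 17.45
```

>>> {"name": "apply_moves", "arguments": {
  "deltas": [
    {"dp":[0.0004,0,0.0002],"roll":0.003,"grip":0.3},
    {"dp":[0,0,0],"roll":0,"grip":0.3}
  ]
}}

```text
time_s: 13.85
ee_pos: [0.6787, -0.0644, 0.0814]
eef_rot: [-1.57, 0.003, -1.581]
force: [1.4, 15.6, -0.4]
grip_width: 0.0329
```

>>> {"name": "apply_moves", "arguments": {
  "deltas": [
    {"dp":[0.0004,0,0.0002],"roll":0.003,"grip":0.3},
    {"dp":[0,0,0],"roll":0,"grip":0.3}
  ]
}}

```text
time_s: 14.1
ee_pos: [0.679, -0.0652, 0.0814]
eef_rot: [-1.57, 0.003, -1.584]
force: [1.8, 13.0, -2.1]
grip_width: 0.0331
```

```bash
python3 - <<'E'
from h import *
st();door()
E
```

```text
t 14.1 cup [-0.0609  0.0395  0.0814] rot [-1.57   0.003 -1.584] F cup [-13.1   0.1  -2.1] w 0.0331 q [-0.15  0.72  1.22  0.    1.2   1.43]
tool angle 0.1157 bar angle 0.1077 radius 0.1646 vs .1645, push-back N 12.99
```

>>> {"name": "apply_moves", "arguments": {
  "deltas": [
    {"dp":[0.0003,0,0.0001],"roll":0.002,"grip":0.3},
    {"dp":[0,0,0],"roll":0,"grip":0.3}
  ]
}}

```text
time_s: 14.35
ee_pos: [0.6792, -0.0658, 0.0814]
eef_rot: [-1.57, 0.002, -1.586]
force: [2.9, 12.0, -0.7]
grip_width: 0.0332
```

```bash
python3 - <<'E'
from h import *
st();door()
E
```

```text
t 14.35 cup [-0.0604  0.0398  0.0814] rot [-1.57   0.002 -1.586] F cup [-12.3   1.3  -0.7] w 0.0332 q [-0.15  0.72  1.22  0.    1.2   1.43]
tool angle 0.1135 bar angle 0.1045 radius 0.1647 vs .1645, push-back N 12.05
```

>>> {"name": "apply_moves", "arguments": {
  "deltas": [
    {"dp":[0.0003,0,0.0001],"roll":0.002,"grip":0.3},
    {"dp":[0,0,0],"roll":0,"grip":0.3}
  ]
}}

```text
time_s: 14.6
ee_pos: [0.6793, -0.0663, 0.0814]
eef_rot: [-1.57, 0.002, -1.588]
force: [3.2, 11.4, -1.7]
grip_width: 0.0329
```

```bash
python3 - <<'E'
from h import *
st();door()
E
```

```text
t 14.6 cup [-0.0599  0.04    0.0814] rot [-1.57   0.002 -1.588] F cup [-11.8   1.8  -1.7] w 0.0329 q [-0.15  0.72  1.22  0.    1.2   1.44]
tool angle 0.1114 bar angle 0.1001 radius 0.1646 vs .1645, push-back N 11.49
```

>>> {"name": "apply_moves", "arguments": {
  "deltas": [
    {"dp":[0.0003,0,0.0001],"roll":0.002,"grip":0.3},
    {"dp":[0,0,0],"roll":0,"grip":0.3}
  ]
}}

```text
time_s: 14.85
ee_pos: [0.6794, -0.0668, 0.0815]
eef_rot: [-1.57, 0.002, -1.59]
force: [4.0, 9.8, -1.5]
grip_width: 0.0331
```

```bash
python3 - <<'E'
from h import *
st();door()
E
```

```text
t 14.85 cup [-0.0594  0.0402  0.0815] rot [-1.57   0.002 -1.59 ] F cup [-10.3   2.7  -1.5] w 0.0331 q [-0.15  0.72  1.22  0.    1.2   1.44]
tool angle 0.1094 bar angle 0.0976 radius 0.1646 vs .1645, push-back N 9.89
```

>>> {"name": "apply_moves", "arguments": {
  "deltas": [
    {"dp":[0.0003,0,0.0001],"roll":0.002,"grip":0.3},
    {"dp":[0,0,0],"roll":0,"grip":0.3}
  ]
}}

```text
time_s: 15.1
ee_pos: [0.6796, -0.0673, 0.0815]
eef_rot: [-1.569, 0.001, -1.593]
force: [3.5, 8.3, -1.6]
grip_width: 0.0331
```

```bash
python3 - <<'E'
from h import *
st();door()
E
```

```text
t 15.1 cup [-0.0589  0.0404  0.0815] rot [-1.569e+00  1.000e-03 -1.593e+00] F cup [-8.6  2.4 -1.6] w 0.0331 q [-0.15  0.72  1.22  0.    1.2   1.44]
tool angle 0.1072 bar angle 0.0941 radius 0.1646 vs .1645, push-back N 8.34
```

>>> {"name": "apply_moves", "arguments": {
  "deltas": [
    {"dp":[0.0004,0,0],"roll":0.003,"grip":0.3},
    {"dp":[0,0,0],"roll":0,"grip":0.3}
  ]
}}

```text
time_s: 15.35
ee_pos: [0.6797, -0.0678, 0.0815]
eef_rot: [-1.569, 0.001, -1.596]
force: [4.2, 8.1, -2.4]
grip_width: 0.0328
```

```bash
python3 - <<'E'
from h import *
st();door()
E
```

```text
t 15.35 cup [-0.0585  0.0406  0.0815] rot [-1.569e+00  1.000e-03 -1.596e+00] F cup [-8.6  3.1 -2.4] w 0.0328 q [-0.15  0.72  1.22  0.    1.2   1.44]
tool angle 0.1041 bar angle 0.0906 radius 0.1646 vs .1645, push-back N 8.24
```

>>> {"name": "apply_moves", "arguments": {
  "deltas": [
    {"dp":[0.0004,0,0],"roll":0.002,"grip":0.3},
    {"dp":[0,0,0],"roll":0,"grip":0.3}
  ]
}}

```text
time_s: 15.6
ee_pos: [0.6796, -0.0686, 0.0815]
eef_rot: [-1.569, 0.001, -1.598]
force: [3.9, 5.2, -1.3]
grip_width: 0.0328
```

```bash
python3 - <<'E'
from h import *
st();door()
E
```

```text
t 15.6 cup [-0.0577  0.0406  0.0815] rot [-1.569e+00  1.000e-03 -1.598e+00] F cup [-5.7  3.2 -1.3] w 0.0328 q [-0.15  0.72  1.22  0.    1.2   1.44]
tool angle 0.102 bar angle 0.0861 radius 0.1643 vs .1645, push-back N 5.31
```

>>> {"name": "apply_moves", "arguments": {
  "deltas": [
    {"dp":[0.0004,0,0.0003],"roll":0.002,"grip":0.3},
    {"dp":[0,0,0],"roll":0,"grip":0.3}
  ]
}}

```text
time_s: 15.85
ee_pos: [0.6798, -0.0693, 0.0815]
eef_rot: [-1.569, 0.001, -1.6]
force: [3.8, 4.2, -1.5]
grip_width: 0.0329
```

```bash
python3 - <<'E'
from h import *
st();door()
E
```

```text
t 15.85 cup [-0.057   0.0409  0.0815] rot [-1.569e+00  1.000e-03 -1.600e+00] F cup [-4.7  3.3 -1.5] w 0.0329 q [-0.16  0.72  1.22  0.    1.2   1.44]
tool angle 0.0999 bar angle 0.0816 radius 0.1643 vs .1645, push-back N 4.36
```

>>> {"name": "apply_moves", "arguments": {
  "deltas": [
    {"dp":[0.0004,0,0.0003],"roll":0.002,"grip":0.3},
    {"dp":[0,0,0],"roll":0,"grip":0.3}
  ]
}}

```text
time_s: 16.1
ee_pos: [0.6799, -0.0694, 0.0815]
eef_rot: [-1.57, 0.001, -1.602]
force: [2.7, 6.0, -1.3]
grip_width: 0.0331
```

```bash
python3 - <<'E'
from h import *
st();door()
E
```

```text
t 16.1 cup [-0.057   0.041   0.0815] rot [-1.570e+00  1.000e-03 -1.602e+00] F cup [-6.3  1.9 -1.3] w 0.0331 q [-0.16  0.72  1.22  0.    1.2   1.45]
tool angle 0.098 bar angle 0.0818 radius 0.1645 vs .1645, push-back N 6.12
```

The door stopped moving and the force rose to 6 N, so it is on its stop at about 0.082 rad. I back the fingers off to the middle of the bar and wait.

>>> {"name": "apply_moves", "arguments": {
  "deltas": [
    {"dp":[-0.002,0,0],"roll":0,"grip":0.3},
    {"dp":[-0.003,0,0],"roll":0,"grip":0.3},
    {"dp":[-0.003,0,0],"roll":0,"grip":0.3},
    {"dp":[-0.003,0,0],"roll":-0.006,"grip":0.3},
    {"dp":[0,0,0],"roll":0,"grip":0.3},
    {"dp":[0,0,0],"roll":0,"grip":0.3},
    {"dp":[0,0,0],"roll":0,"grip":0.3},
    {"dp":[0,0,0],"roll":0,"grip":0.3},
    {"dp":[0,0,0],"roll":0,"grip":0.3},
    {"dp":[0,0,0],"roll":0,"grip":0.3}
  ]
}}

```text
time_s: 17.35
ee_pos: [0.6799, -0.0592, 0.0814]
eef_rot: [-1.571, 0.0, -1.596]
force: [-1.1, 0.1, -1.6]
grip_width: 0.033
```

```bash
python3 - <<'E'
from h import *
st();door()
B=imaging.camera("side");cv2.imwrite("pics/s7.png",B)
cv2.imwrite("pics/p7.png",cv2.resize(B[115:250,320:480],None,fx=4.4,fy=4.4,interpolation=2))
E
```

```text
t 17.35 cup [-0.0671  0.0397  0.0814] rot [-1.571  0.    -1.596] F cup [ 0.  -1.2 -1.6] w 0.033 q [-0.14  0.72  1.22  0.    1.2   1.46]
tool angle 0.1038 bar angle 0.1398 radius 0.1676 vs .1645, push-back N 0.09
```

View pics/p7.png

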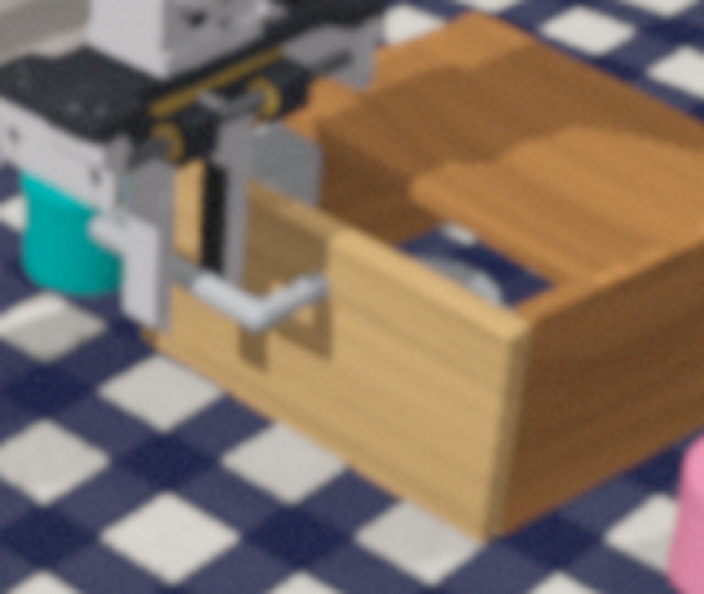

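>>> {"name": "apply_moves", "arguments": {
  "deltas": [
    {"dp":[0,-0.02,0],"roll":0,"grip":0.3},
    {"dp":[0,-0.03,0],"roll":0,"grip":0.3},
    {"dp":[0,-0.01,0],"roll":0,"grip":0.3},
    {"dp":[0,0,0],"roll":0,"grip":0.3},
    {"dp":[0,0,0],"roll":0,"grip":0.3},
    {"dp":[0,0,0],"roll":0,"grip":0.3},
    {"dp":[0,0,0],"roll":0,"grip":0.3},
    {"dp":[0,0,0],"roll":0,"grip":0.3},
    {"dp":[0,0,0],"roll":0,"grip":0.3},
    {"dp":[0,0,0],"roll":0,"grip":0.3}
  ]
}}

```text
time_s: 18.65
ee_pos: [0.6799, -0.0591, 0.1414]
eef_rot: [-1.571, -0.0, -1.596]
force: [-0.8, -0.1, -0.3]
grip_width: 0.0327
```

```bash
python3 - <<'E'
from h import *
st()
B=imaging.camera("side");A=cv2.imread("pics/s7.png");cv2.imwrite("pics/s8.png",B)
d=cv2.absdiff(A,B).max(2)
print("door lower part diff",d[190:235,375:440].mean(),d[190:235,375:440].max(), "free-end region", d[180:215,345:375].mean())
cv2.imwrite("pics/p8.png",cv2.resize(B[115:250,320:480],None,fx=4.4,fy=4.4,interpolation=2))
E
```

```text
t 18.65 cup [-0.0671  0.0397  0.1414] rot [-1.571 -0.    -1.596] F cup [ 0.2 -0.8 -0.3] w 0.0327 q [-0.14  0.66  1.17 -0.    1.31  1.46]
door lower part diff 3.137094017094017 66 free-end region 11.003809523809524
```

View pics/p8.png

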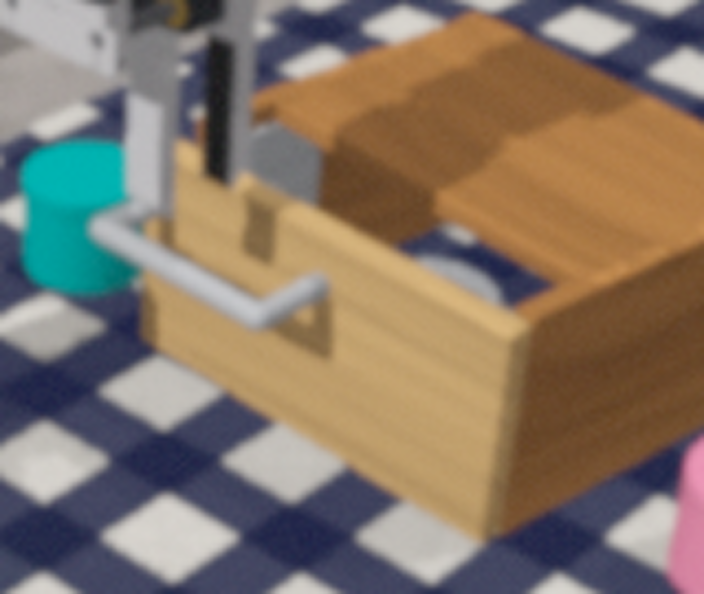

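The door holds shut with the hand well clear. I lower the jaws again and pull it through the catch.

>>> {"name": "apply_moves", "arguments": {
  "deltas": [
    {"dp":[0,0.03,0],"roll":0,"grip":0.3},
    {"dp":[0,0.02,0],"roll":0,"grip":0.3},
    {"dp":[0,0.01,0],"roll":0,"grip":0.3},
    {"dp":[-0.005,0,0],"roll":0,"grip":0.3},
    {"dp":[-0.005,0,0],"roll":0,"grip":0.3},
    {"dp":[-0.003,0,-0.0013],"roll":-0.02,"grip":0.3},
    {"dp":[-0.003,0,-0.0013],"roll":-0.02,"grip":0.3},
    {"dp":[-0.003,0,-0.0013],"roll":-0.02,"grip":0.3},
    {"dp":[-0.003,0,-0.0013],"roll":-0.02,"grip":0.3},
    {"dp":[-0.003,0,-0.0013],"roll":-0.02,"grip":0.3}
  ]
}}

```text
time_s: 19.95
ee_pos: [0.6734, -0.0338, 0.0816]
eef_rot: [-1.571, 0.0, -1.494]
force: [-0.1, -0.0, -0.4]
grip_width: 0.0329
```

>>> {"name": "apply_moves", "arguments": {
  "deltas": [
    {"dp":[-0.003,0,-0.0013],"roll":-0.02,"grip":0.3},
    {"dp":[-0.0077,0,-0.0034],"roll":-0.05,"grip":0.3},
    {"dp":[-0.0077,0,-0.0034],"roll":-0.05,"grip":0.3},
    {"dp":[-0.015,0,-0.0073],"roll":-0.1,"grip":0.3},
    {"dp":[-0.015,0,-0.0073],"roll":-0.1,"grip":0.3}
  ]
}}

```text
time_s: 20.58
ee_pos: [0.6416, 0.0092, 0.0814]
eef_rot: [-1.571, 0.0, -1.172]
force: [-0.3, -0.3, -0.5]
grip_width: 0.0326
```

```bash
python3 - <<'E'
from h import *
st();door()
E
```

```text
t 20.575 cup [-0.1299 -0.0072  0.0814] rot [-1.571  0.    -1.172] F cup [ 0.3 -0.3 -0.5] w 0.0326 q [-0.04  0.63  1.37  0.    1.14  1.13]
tool angle 0.5278 bar angle 0.6169 radius 0.1697 vs .1645, push-back N -0.13
```

>>> {"name": "apply_moves", "arguments": {
  "deltas": [
    {"dp":[-0.015,0,-0.0073],"roll":-0.1,"grip":0.3},
    {"dp":[-0.015,0,-0.0073],"roll":-0.1,"grip":0.3},
    {"dp":[-0.015,0,-0.0073],"roll":-0.1,"grip":0.3},
    {"dp":[-0.015,0,-0.0073],"roll":-0.1,"grip":0.3},
    {"dp":[-0.015,0,-0.0073],"roll":-0.1,"grip":0.3},
    {"dp":[-0.015,0,-0.0073],"roll":-0.1,"grip":0.3},
    {"dp":[-0.0077,0,-0.0034],"roll":-0.05,"grip":0.3},
    {"dp":[0,0,0],"roll":0,"grip":0.3},
    {"dp":[0.004,0,0],"roll":0,"grip":0.3},
    {"dp":[0,0,0],"roll":0,"grip":0.3}
  ]
}}

```text
time_s: 21.82
ee_pos: [0.5498, 0.0527, 0.0814]
eef_rot: [-1.571, -0.0, -0.527]
force: [-0.2, 0.5, 0.0]
grip_width: 0.0326
```

>>> {"name": "apply_moves", "arguments": {
  "deltas": [
    {"dp":[0,-0.02,0],"roll":0,"grip":0.3},
    {"dp":[0,-0.03,0],"roll":0,"grip":0.3},
    {"dp":[0,-0.04,0],"roll":0,"grip":0.3},
    {"dp":[0,-0.04,0],"roll":0,"grip":0.3},
    {"dp":[-0.04,0,0],"roll":0,"grip":0.3},
    {"dp":[-0.05,0,0],"roll":0,"grip":0.3},
    {"dp":[-0.05,0,0],"roll":0,"grip":0.3},
    {"dp":[0,0,0],"roll":0,"grip":0.3},
    {"dp":[0,0,0],"roll":0,"grip":0.3},
    {"dp":[0,0,0],"roll":0,"grip":0.3}
  ]
}}

```text
time_s: 23.08
ee_pos: [0.429, 0.1228, 0.2113]
eef_rot: [-1.571, 0.0, -0.527]
force: [-0.0, 0.2, -0.1]
grip_width: 0.0332
```

```bash
python3 - <<'E'
from h import *
st()
A=imaging.camera("top");B=imaging.camera("side");cv2.imwrite("pics/t9.png",A)
cv2.imwrite("pics/p9.png",np.hstack([cv2.resize(A[120:340,140:570],(480,246)),cv2.resize(B[90:300,300:540],(281,246))]))
E
```

```text
t 23.075 cup [-0.2152 -0.2326  0.2113] rot [-1.571  0.    -0.527] F cup [-0.2 -0.  -0.1] w 0.0332 q [ 0.2   0.07  1.8  -0.    1.27  0.72]
```

View pics/p9.png

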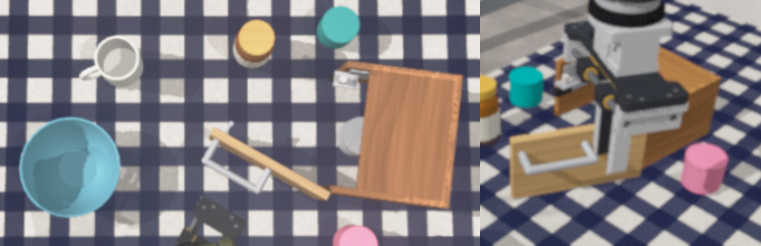

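The door is open and the tin still shows inside the opening. I'll wait a second, then check that the door is still and the bystanders are in place.

>>> {"name": "apply_moves", "arguments": {
  "deltas": [
    {"dp":[0,0,0],"roll":0,"grip":0.3},
    {"dp":[0,0,0],"roll":0,"grip":0.3},
    {"dp":[0,0,0],"roll":0,"grip":0.3},
    {"dp":[0,0,0],"roll":0,"grip":0.3},
    {"dp":[0,0,0],"roll":0,"grip":0.3},
    {"dp":[0,0,0],"roll":0,"grip":0.3},
    {"dp":[0,0,0],"roll":0,"grip":0.3},
    {"dp":[0,0,0],"roll":0,"grip":0.3},
    {"dp":[0,0,0],"roll":0,"grip":0.3},
    {"dp":[0,0,0],"roll":0,"grip":0.3}
  ]
}}

```text
time_s: 24.42
ee_pos: [0.4282, 0.1232, 0.2114]
eef_rot: [-1.571, 0.0, -0.526]
force: [-0.4, -0.1, -0.9]
grip_width: 0.0331
```

```bash
python3 - <<'E'
from h import *
A=imaging.camera("top");o=cv2.imread("pics/top0.png");p=cv2.imread("pics/t9.png");q=cv2.imread("pics/t2.png")
D=lambda a,b,r:round(float(cv2.absdiff(a,b)[r[0]:r[1],r[2]:r[3]].mean()),2)
print("door now vs 1s ago",D(A,p,(225,310,310,440)))
for n,r in dict(bowl=(220,320,150,255),mug=(145,205,205,275),jar=(130,185,340,395),tin_vs_after_push=(220,265,438,462)).items(): print(n,D(A,q if 'tin' in n else o,r))
h=cv2.cvtColor(A,cv2.COLOR_BGR2HSV);m=((h[...,0]<20)&(h[...,1]>80)&(h[...,2]>60)).astype(np.uint8)
c=np.argwhere(m[225:310,318:350]); k=c[c[:,1].argmin()]; print("door free end px",k[1]+318,k[0]+225,"door cup",cup(onz("top",[[k[1]+318,k[0]+225]],.115)[0]))
st()
E
```

```text
door now vs 1s ago 0.34
bowl 6.7
mug 1.57
jar 1.33
tin_vs_after_push 0.49
door free end px 329 239 door cup [-0.2081 -0.0384  0.115 ]
t 24.475 cup [-0.2155 -0.2334  0.2115] rot [-1.571  0.    -0.526] F cup [-0.3 -0.1 -0. ] w 0.0328 q [0.2  0.07 1.81 0.   1.27 0.72]
```

The bowl's image difference comes from the arm's shadow; its outline is still centred at (203,270). The door and tin are still, so I hand in.

```bash
python3 -c "from h import *;print(ctrl.hand_in())"
```

```text
the job is handed in; nothing more can be done
None
```

I slid the aluminium tin into the cupboard, snapped the door shut, saw it hold untouched, and pulled it open again. The job was handed in at about 24.5 s; no verdict was reported.

- **Tin:** it was pushed in with its centre about 49 mm behind the front plane. The last picture shows it standing unmoved since then.
- **Closing:** I pushed the door over the roller in small steps. The handle force peaked at about 17.5 N, which is above the stated 7–14 N, and I did not find out why. The door then seated at about 0.08 rad, and I stopped at about 6 N at the handle, well short of ramming.
- **Hold:** with the gripper lifted clear of the handle for about a second, the door stayed shut.
- **Opening:** I pulled it back out through the catch and left it at about 1.2 rad. It did not move over the last second, and the robot was touching nothing.
- **Bystanders:** the jar and mug match the first pictures. The bowl region differed slightly (mean difference 6.7), which I put down to the arm's shadow because the bowl is in the same place.
- **Check that disagreed:** one quick door-angle estimate from the side picture put the door at about 0.145 rad when the tool position gave 0.127. I trusted the tool.

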